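Find and press the hidden catch of the toolbox drawer

ROBOT

A 7-joint arm with a two-finger parallel gripper is mounted at the origin on the work surface. World frame = base frame: x ahead of the robot, y to its left, z up, the work surface at z = 0. Lengths are in m, angles in rad, forces in N, time in s.
With the tool pointing down it reaches from about 0.425 to 0.875 m from the base axis. Payload 4.7 kg.
Tool frame: the origin (TCP) lies where the fingers leave the gripper's body, on its centre line; the fingertips stand 70 mm ahead of it and the grasp point (between the pads) lies 51 mm ahead of it; z points along the fingers, y is the line along which they close (so a half turn about z gives the same grasp; the last joint's range is limited). The gripper opens to 87 mm and grips with 3 to 60 N. Pads are 19 mm wide; open, the fingers measure 117 mm over their backs; the gripper's body (75 mm by 190 mm) begins 51 mm behind the grasp point.
Start: joints at [1.277, 0.321, -0.07, 1.45, 0.023, 1.371, -0.057], TCP at [0.197, -0.619, 0.292] pointing down, gripper open.
Joint ranges: [-2.86, 2.86], [-0.3, 2.09], [-1.38, 1.24], [0.06, 2.45], [-1.56, 4.7], [0.09, 2.05], [-2.69, 2.69]. Speed limits (rad/s): [2.57, 2.57, 3.14, 3.14, 3.14, 3.14, 3.14].

INTERFACE

Orientations are given as a rotation vector (axis times angle).
In Python, from bench import get_state, get_image, get_calibration, close_job gives the robot as it stands.
- The arm moves only by the tool send_rows, never from a script. Its argument "rows" is a list of rows, each an object of numbers: "hand": the finger opening in mm, from 0 to 87; "x", "y", "z": the shift along the world's x, y, z in mm; "roll": the turn about the world's z in degrees. A call has 1 to 10 rows; each row shifts and turns the commanded pose from where the row before left it; what a row does not reach is not made up. A row lasts 1/10 s, in which the tool goes at most 50 mm and 8.59 degrees, less where a joint would pass 70% of its speed; a pose out of reach is approached as far as the arm can. A call is refused whole if a number of a shift passes 50 or a number of a turn 8.59, either way. A call with a gripper value outside its range is refused whole. The fingers move at their own pace and stop on an object; "force" is the grip in N (left out, the last holds). Time passes only in rows, so rows that do not move let the fingers close. It gives the time, the measured TCP pose, the force, the opening and the grip force at its end, in the units of the state.
- get_state(): the state, without advancing time (a new reading comes with each control period).
- get_image(name): name is "side" or "top"; returns the picture (420x560x3 uint8, blue, green, red); there is no depth.
- get_calibration(name): a dict with "mtx" (3x3 intrinsics, pixels), "D" ([k1, k2, p1, p2, k3] as OpenCV has them; the pictures are not rectified), "world_from_camera" (4x4, takes a point from camera to world coordinates). Camera axes: x right, y down, z forward; pixel columns grow to the right and rows downward; lengths in m; the calibration is good to about 2 mm. A picture is of the moment at which its call begins. get_calibration takes no time and is no camera call.
- close_job(): hands the job in; it is judged then, once.
The state is a dict: "time": time; "joint_positions": joint angles; "qd": joint speeds; "joint_torque": joint torques, N m; "position": TCP position; "tool_rot": TCP orientation; "ft_force": force on the tool from outside, world axes, zero at the start; "torque": the same for the moment, N m; "grip_width": opening from 0.0 (shut) to 1.0 (fully open); "grip_force": force on a finger pad.
Only numpy, scipy, OpenCV 4.12 (cv2) and the standard library are available. Lean on these libraries where they do the work, as an engineer would, in place of code of your own. Each camera call takes 0.05 s, during which the arm holds its last target. There are 200 camera calls.

TASK

The grey toolbox has a red-fronted spring drawer that is held shut by a push catch hidden under one of the five black tiles in its lid; all five look the same and lie flush. Feel across the tiles with your fingertips until you find the one that gives, press it in until the drawer springs out, then let it come back up and leave the drawer open. Only touch and press: leave the sanding block, punch, stud finder and locking pliers lying where they are.

Things in the scene. Friction and masses are not known exactly. Their poses are not given: they have to be found in the camera images.
- toolbox: Grey fixed toolbox, 220 (x) x 360 (y) x 150 mm high; origin: centre of underside, z up. Flat lid top at z = 150 mm with five black square tiles, 43 mm wide, 46 mm apart along y, at x = +20 mm, flush. Four are rigid fillers, one is the catch; which one varies and cannot be seen. Clip latches (not used) and red drawer front are on the +x side, away from the robot at yaw 0.
- tile1 (a point): Centre of the top face of tile place 1 in the lid (toolbox frame x = 20, y = -92, z = 150 mm), whichever tile is there; axes as the toolbox's.
- tile2 (a point): Centre of the top face of tile place 2 in the lid (toolbox frame x = 20, y = -46, z = 150 mm), whichever tile is there; axes as the toolbox's.
- tile3 (a point): Centre of the top face of tile place 3 in the lid (toolbox frame x = 20, y = 0, z = 150 mm), whichever tile is there; axes as the toolbox's.
- tile4 (a point): Centre of the top face of tile place 4 in the lid (toolbox frame x = 20, y = 46, z = 150 mm), whichever tile is there; axes as the toolbox's.
- tile5 (a point): Centre of the top face of tile place 5 in the lid (toolbox frame x = 20, y = 92, z = 150 mm), whichever tile is there; axes as the toolbox's.
- catch (a joint): How far the one live tile is pressed in, straight down, in m: 0 flush, 0.009 at its stop. A spring resists with about 2 N at first touch and 6.5 N at the stop, and lifts it back when let go. The drawer is freed at about 0.0055.
- drawer (a joint): How far the drawer stands out of the toolbox's +x side, in m: 0 shut and latched, 0.05 fully out. Once freed, its own weak spring pushes it out by itself within about a second; before that it is locked.
- sanding_block: Blue hard silicone sanding block, 45 x 75 x 29 mm high, loose on the lid beside the tiles; origin at the centre of its underside. Leave alone.
- punch: Stainless steel punch, 11 mm thick, about 120 mm long along its y, loose on the lid beside the tiles; origin on its underside near mid-length. Leave alone.
- stud_finder: Yellow stud finder, about 160 (x) x 70 x 31 mm high, loose on the desk beyond the toolbox's +y end; origin on its underside near the middle. Leave alone.
- pliers: Steel locking pliers, about 220 mm long along x, 75 mm wide, 16 mm thick, lying loose on the desk beyond the toolbox's -y end; origin on the underside near the middle. Leave alone.

How it is judged:
By the outcome, as a careful person would: the job done as asked, in the order asked, and still so for the second after the job is handed in, with the robot touching nothing.
It also fails if it takes over 45 s, if anything falls off the work surface, if the arm or the gripper's body presses on something with over 40 N, if the wrist force passes 120 N, or if a joint passes its speed limit or range.

## Working session

There is one attempt and no reset: what is moved stays moved. The work goes in short steps, Python scripts to look and compute and a tool call to move; the robot and the scene stay as the last step left them, time stands still between calls to the robot, and variables do not carry over. Pictures are saved under pics/ and viewed, at most 10 in all, crops included, and the job is handed in when it is done.

Besides the shell and the picture viewer there is one more tool, called after "Call:" in YAML: its name, and indented under it one key for each argument. send_rows: Moves the arm, as the interface text tells. Its arguments: {"type":"object","properties":{"rows":{"type":"array","items":{"type":"object","properties":{"hand":{"type":"number"},"x":{"type":"number"},"y":{"type":"number"},"z":{"type":"number"},"roll":{"type":"number"}}}},"force":{"type":"number"}},"required":["rows"]}

```bash
mkdir -p pics
python3 - <<'E'
from bench import *
import cv2
for n in("top","side"):
    cv2.imwrite(f"pics/{n}0.png",get_image(n)); print(n,get_calibration(n))
s=get_state();print(s)
E
```

```text
top {'mtx': array([[452.98924534,   0.        , 276.78600849],
       [  0.        , 452.98924534, 212.33946113],
       [  0.        ,   0.        ,   1.        ]]), 'D': array([-0.14379212,  0.        ,  0.        ,  0.        ,  0.        ]), 'world_from_camera': array([[ 7.87464598e-03, -9.95313033e-01,  9.63844189e-02,
         4.37449847e-01],
       [-9.99968994e-01, -7.83907338e-03,  7.47734078e-04,
         8.20878542e-02],
       [ 1.13350589e-05, -9.63873186e-02, -9.95343903e-01,
         1.35391529e+00],
       [ 0.00000000e+00,  0.00000000e+00,  0.00000000e+00,
         1.00000000e+00]])}
side {'mtx': array([[502.91393406,   0.        , 274.48810802],
       [  0.        , 502.91393406, 205.62439176],
       [  0.        ,   0.        ,   1.        ]]), 'D': array([-0.10263355,  0.        ,  0.        ,  0.        ,  0.        ]), 'world_from_camera': array([[ 0.99882385, -0.01458614,  0.04624019,  0.48297341],
       [-0.04369644, -0.68409331,  0.72808445, -0.98035475],
       [ 0.02101266, -0.72924865, -0.68392608,  1.12394866],
       [ 0.        ,  0.        ,  0.        ,  1.        ]])}
{'time': 0.1, 'joint_positions': array([ 1.27713078,  0.32173148, -0.07012849,  1.45156083,  0.02262428,
        1.3707817 , -0.05689003]), 'qd': array([ 5.50226080e-04, -7.60926045e-05, -1.34257250e-03, -3.35838091e-03,
       -1.88600770e-03, -1.80096078e-04, -5.10346389e-04]), 'joint_torque': array([ 9.04893773e-05, -4.92571414e+01, -4.05655531e-01, -3.13401997e+01,
       -6.42249640e-02,  3.94579454e-02,  6.93546281e-05]), 'position': array([ 0.19676933, -0.61910763,  0.29127849]), 'tool_rot': array([-3.10281415e+00, -4.81408538e-01,  5.66470095e-04]), 'ft_force': array([ 0.72701209, -0.2431986 , -0.32970587]), 'torque': array([0.01208053, 0.02474821, 0.01018445]), 'grip_force': 0.0, 'grip_width': 1.0010040316197775}
```

View pics/top0.png

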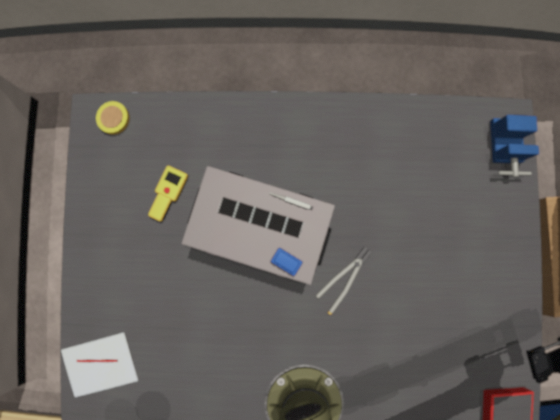

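View pics/side0.png

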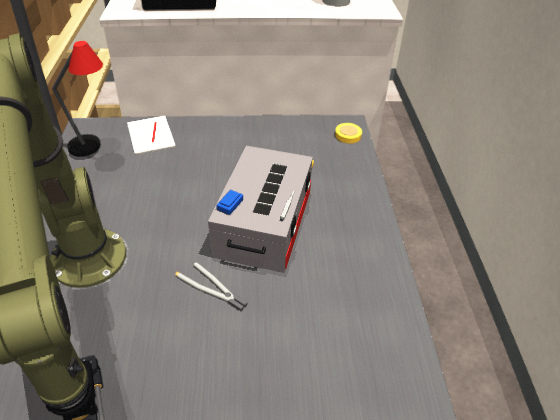

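```bash
cat > h.py <<'E'
from bench import *
import cv2,numpy as np
def ray(n,px,z):
    c=get_calibration(n);T=c["world_from_camera"]
    p=cv2.undistortPoints(np.float32(px).reshape(-1,1,2),c["mtx"],c["D"]).reshape(-1,2)
    d=np.c_[p,np.ones(len(p))]@T[:3,:3].T;o=T[:3,3]
    return o+d*((z-o[2])/d[:,2])[:,None]
E
python3 - <<'E'
from h import *
for n,(x0,x1,y0,y1) in {"top":(212,308,190,243),"side":(248,292,158,218)}.items():
    im=cv2.imread(f"pics/{n}0.png")
    m=(im.max(2)<60).astype(np.uint8);k=np.zeros_like(m);k[y0:y1,x0:x1]=m[y0:y1,x0:x1]
    N,l,st,c=cv2.connectedComponentsWithStats(k)
    q=[(c[i],st[i,4]) for i in range(1,N) if st[i,4]>30]
    print([a for _,a in q])
    P=ray(n,[a for a,_ in q],.15);P=P[np.argsort(P[:,1])];print(n,P.round(4))
    d=P[-1]-P[0];print(np.linalg.norm(d),np.degrees(np.arctan2(-d[0],d[1])),P.mean(0))
E
```

```text
[np.int32(168), np.int32(172), np.int32(173), np.int32(171), np.int32(173)]
top [[0.5143 0.0397 0.15  ]
 [0.5281 0.0836 0.15  ]
 [0.5414 0.1277 0.15  ]
 [0.5549 0.1716 0.15  ]
 [0.568  0.2158 0.15  ]]
0.18411518213005787 -16.94867646319791 [0.54134607 0.12766614 0.15      ]
[np.int32(94), np.int32(108), np.int32(114), np.int32(124), np.int32(136)]
side [[0.5129 0.0441 0.15  ]
 [0.526  0.0878 0.15  ]
 [0.5398 0.1319 0.15  ]
 [0.5533 0.1762 0.15  ]
 [0.5673 0.2204 0.15  ]]
0.18453953882616572 -17.16071759145485 [0.53985164 0.13208069 0.15      ]
```

Call:
send_rows:
  rows:
    - {"hand": 0, "x": 30, "y": 40, "roll": -2.2}
    - {"hand": 0, "x": 30, "y": 40, "roll": -2.2}
    - {"hand": 0, "x": 30, "y": 40, "roll": -2.2}
    - {"hand": 0, "x": 30, "y": 40, "roll": -2.2}
    - {"hand": 0, "x": 30, "y": 40, "roll": -2.2}
    - {"hand": 0, "x": 30, "y": 40, "roll": -2.2}
    - {"hand": 0, "x": 30, "y": 40, "roll": -2.2}
    - {"hand": 0, "x": 30, "y": 40, "roll": -2.2}
    - {"hand": 0, "x": 20, "y": 40, "roll": -2.2}
    - {"hand": 0, "x": 20, "y": 40, "roll": -2.2}

```text
schema error: expected keys hand, x, y, z, roll
```

Call:
send_rows:
  rows:
    - {"hand": 0, "x": 10, "y": 40, "roll": -2.2}
    - {"hand": 0, "x": 10, "y": 40, "roll": -2.2}
    - {"hand": 0, "x": 10, "y": 40, "roll": -2.2}
    - {"hand": 0, "x": 5, "y": 40, "roll": -2.2}
    - {"hand": 0, "y": 40, "roll": -2.2}
    - {"hand": 0, "y": 40, "roll": -1.6}
    - {"hand": 0, "y": 20}
    - {"hand": 0}
    - {"hand": 0}

```text
schema error: expected keys hand, x, y, z, roll
```

Call:
send_rows:
  rows:
    - {"hand": 0, "x": 30, "y": 40, "z": 0, "roll": -2.2}
    - {"hand": 0, "x": 30, "y": 40, "z": 0, "roll": -2.2}
    - {"hand": 0, "x": 30, "y": 40, "z": 0, "roll": -2.2}
    - {"hand": 0, "x": 30, "y": 40, "z": 0, "roll": -2.2}
    - {"hand": 0, "x": 30, "y": 40, "z": 0, "roll": -2.2}
    - {"hand": 0, "x": 30, "y": 40, "z": 0, "roll": -2.2}
    - {"hand": 0, "x": 30, "y": 40, "z": 0, "roll": -2.2}
    - {"hand": 0, "x": 30, "y": 40, "z": 0, "roll": -2.2}
    - {"hand": 0, "x": 20, "y": 40, "z": 0, "roll": -2.2}
    - {"hand": 0, "x": 20, "y": 40, "z": 0, "roll": -2.2}

```text
time: 1.1
position: [0.4775, -0.2175, 0.292]
tool_rot: [-3.139, 0.121, 0.001]
ft_force: [0.5, -1.1, 0.4]
grip_width: 0.174
grip_force: 0.0
```

Call:
send_rows:
  rows:
    - {"hand": 0, "x": 10, "y": 40, "z": 0, "roll": -2.2}
    - {"hand": 0, "x": 10, "y": 40, "z": 0, "roll": -2.2}
    - {"hand": 0, "x": 10, "y": 40, "z": 0, "roll": -2.2}
    - {"hand": 0, "x": 5, "y": 40, "z": 0, "roll": -2.2}
    - {"hand": 0, "x": 0, "y": 40, "z": 0, "roll": -2.2}
    - {"hand": 0, "x": 0, "y": 40, "z": 0, "roll": -1.6}
    - {"hand": 0, "x": 0, "y": 20, "z": 0, "roll": 0}
    - {"hand": 0, "x": 0, "y": 0, "z": 0, "roll": 0}
    - {"hand": 0, "x": 0, "y": 0, "z": 0, "roll": 0}

```text
time: 2.0
position: [0.5118, 0.0399, 0.292]
tool_rot: [3.106, -0.463, -0.001]
ft_force: [-0.1, -0.8, -0.6]
grip_width: 0.006
grip_force: 0.0
```

Call:
send_rows:
  rows:
    - {"hand": 0, "x": 2, "y": 2, "z": -30, "roll": 0}
    - {"hand": 0, "x": 0, "y": 0, "z": -25, "roll": 0}
    - {"hand": 0, "x": 0, "y": 0, "z": -8, "roll": 0}
    - {"hand": 0, "x": 0, "y": 0, "z": 0, "roll": 0}
    - {"hand": 0, "x": 0, "y": 0, "z": 0, "roll": 0}

```text
time: 2.5
position: [0.5145, 0.0417, 0.2302]
tool_rot: [-3.107, 0.466, -0.002]
ft_force: [0.6, -0.1, -0.3]
grip_width: 0.007
grip_force: 0.0
```

Run:
```python
from h import *
im=get_image("side")[130:290,180:340];im=cv2.resize(im,None,fx=3,fy=3,interpolation=2)
t=get_image("top")[150:300,170:350];t=cv2.resize(t,(576,480),interpolation=2)
cv2.imwrite("pics/s1.png",cv2.resize(np.hstack([im,t]),(800,364)))
print(get_state()["ft_force"])
```

```text
[-0.2552853  -0.36704731  0.5769351 ]
```

View pics/s1.png

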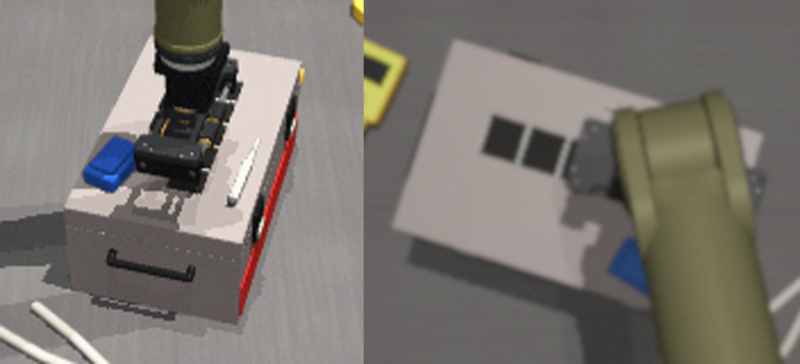

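The picture shows the closed fingers over the row's near end (tile 1, about (180,185) in the left crop), clear of the block (110,165) and the punch (245,170). Now I lower gently.

Call:
send_rows:
  rows:
    - {"hand": 0, "x": 0, "y": 0, "z": -4, "roll": 0}
    - {"hand": 0, "x": 0, "y": 0, "z": -3, "roll": 0}
    - {"hand": 0, "x": 0, "y": 0, "z": -1, "roll": 0}
    - {"hand": 0, "x": 0, "y": 0, "z": -1, "roll": 0}
    - {"hand": 0, "x": 0, "y": 0, "z": 0, "roll": 0}

```text
time: 3.1
position: [0.5139, 0.0426, 0.2203]
tool_rot: [3.107, -0.463, -0.0]
ft_force: [0.0, -0.0, -0.6]
grip_width: 0.009
grip_force: 0.0
```

Call:
send_rows:
  rows:
    - {"hand": 0, "x": 0, "y": 0, "z": -1, "roll": 0}
    - {"hand": 0, "x": 0, "y": 0, "z": 0, "roll": 0}

```text
time: 3.3
position: [0.514, 0.0426, 0.2201]
tool_rot: [3.107, -0.463, 0.0]
ft_force: [-1.9, -0.6, 5.0]
grip_width: 0.007
grip_force: 2.7
```

Call:
send_rows:
  rows:
    - {"hand": 0, "x": 0, "y": 0, "z": -1, "roll": 0}
    - {"hand": 0, "x": 0, "y": 0, "z": 0, "roll": 0}

```text
time: 3.5
position: [0.514, 0.0426, 0.2201]
tool_rot: [3.106, -0.463, 0.001]
ft_force: [-4.2, -0.9, 12.3]
grip_width: 0.003
grip_force: 5.6
```

Tile 1 is rigid, with contact at z=0.220. On to tile 2.

Call:
send_rows:
  rows:
    - {"hand": 0, "x": 0, "y": 0, "z": 8, "roll": 0}
    - {"hand": 0, "x": 7, "y": 22, "z": 0, "roll": 0}
    - {"hand": 0, "x": 6, "y": 22, "z": 0, "roll": 0}
    - {"hand": 0, "x": 0, "y": 0, "z": -4, "roll": 0}
    - {"hand": 0, "x": 0, "y": 0, "z": -3, "roll": 0}
    - {"hand": 0, "x": 0, "y": 0, "z": 0, "roll": 0}

```text
time: 4.1
position: [0.527, 0.0873, 0.2202]
tool_rot: [-3.106, 0.463, -0.0]
ft_force: [-2.6, 3.4, 4.6]
grip_width: 0.006
grip_force: 2.7
```

Call:
send_rows:
  rows:
    - {"hand": 0, "x": 0, "y": 0, "z": -1, "roll": 0}
    - {"hand": 0, "x": 0, "y": 0, "z": 0, "roll": 0}

```text
time: 4.3
position: [0.527, 0.0873, 0.2201]
tool_rot: [-3.106, 0.464, -0.001]
ft_force: [-4.0, 3.5, 11.5]
grip_width: 0.009
grip_force: 5.5
```

Tile 2 is rigid too. On to tile 3.

Call:
send_rows:
  rows:
    - {"hand": 0, "x": 0, "y": 0, "z": 8, "roll": 0}
    - {"hand": 0, "x": 7, "y": 22, "z": 0, "roll": 0}
    - {"hand": 0, "x": 7, "y": 22, "z": 0, "roll": 0}
    - {"hand": 0, "x": 0, "y": 0, "z": -4, "roll": 0}
    - {"hand": 0, "x": 0, "y": 0, "z": -3, "roll": 0}
    - {"hand": 0, "x": 0, "y": 0, "z": 0, "roll": 0}

```text
time: 4.9
position: [0.5409, 0.1304, 0.2202]
tool_rot: [-3.106, 0.464, -0.0]
ft_force: [-1.6, 3.5, 5.9]
grip_width: 0.004
grip_force: 3.0
```

Call:
send_rows:
  rows:
    - {"hand": 0, "x": 0, "y": 0, "z": -1, "roll": 0}
    - {"hand": 0, "x": 0, "y": 0, "z": 0, "roll": 0}

```text
time: 5.1
position: [0.5409, 0.1305, 0.2201]
tool_rot: [-3.106, 0.465, -0.001]
ft_force: [-3.7, 2.8, 10.5]
grip_width: 0.001
grip_force: 5.6
```

Tile 3 is rigid. On to tile 4.

Call:
send_rows:
  rows:
    - {"hand": 0, "x": 0, "y": 0, "z": 8, "roll": 0}
    - {"hand": 0, "x": 7, "y": 22, "z": 0, "roll": 0}
    - {"hand": 0, "x": 6, "y": 22, "z": 0, "roll": 0}
    - {"hand": 0, "x": 0, "y": 0, "z": -4, "roll": 0}
    - {"hand": 0, "x": 0, "y": 0, "z": -3, "roll": 0}
    - {"hand": 0, "x": 0, "y": 0, "z": 0, "roll": 0}

```text
time: 5.7
position: [0.5538, 0.1729, 0.2188]
tool_rot: [3.106, -0.465, -0.001]
ft_force: [-0.3, -0.7, -0.6]
grip_width: 0.004
grip_force: 0.0
```

Call:
send_rows:
  rows:
    - {"hand": 0, "x": 0, "y": 0, "z": -1, "roll": 0}
    - {"hand": 0, "x": 0, "y": 0, "z": 0, "roll": 0}

```text
time: 5.9
position: [0.5539, 0.1729, 0.2184]
tool_rot: [3.105, -0.466, -0.0]
ft_force: [-0.4, -2.0, 2.6]
grip_width: 0.005
grip_force: 1.3
```

Call:
send_rows:
  rows:
    - {"hand": 0, "x": 0, "y": 0, "z": -1, "roll": 0}
    - {"hand": 0, "x": 0, "y": 0, "z": 0, "roll": 0}

```text
time: 6.1
position: [0.5541, 0.1732, 0.2174]
tool_rot: [3.105, -0.465, 0.0]
ft_force: [-1.8, -2.8, 4.2]
grip_width: 0.01
grip_force: 1.9
```

Call:
send_rows:
  rows:
    - {"hand": 0, "x": 0, "y": 0, "z": -1, "roll": 0}
    - {"hand": 0, "x": 0, "y": 0, "z": 0, "roll": 0}

```text
time: 6.3
position: [0.5542, 0.1736, 0.2165]
tool_rot: [3.106, -0.464, 0.001]
ft_force: [-1.1, -3.2, 4.3]
grip_width: 0.003
grip_force: 2.4
```

Tile 4 gives, so I press it on.

Call:
send_rows:
  rows:
    - {"hand": 0, "x": 0, "y": 0, "z": -2, "roll": 0}
    - {"hand": 0, "x": 0, "y": 0, "z": -1, "roll": 0}
    - {"hand": 0, "x": 0, "y": 0, "z": -1, "roll": 0}
    - {"hand": 0, "x": 0, "y": 0, "z": 0, "roll": 0}
    - {"hand": 0, "x": 0, "y": 0, "z": 0, "roll": 0}

```text
time: 6.8
position: [0.5543, 0.1737, 0.2125]
tool_rot: [3.106, -0.464, 0.001]
ft_force: [-0.1, -3.1, 5.3]
grip_width: 0.007
grip_force: 2.7
```

Run:
```python
from h import *
cv2.imwrite("pics/s2.png",cv2.resize(get_image("side")[130:290,180:340],None,fx=3,fy=3))
```

```text
(no output)
```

View pics/s2.png

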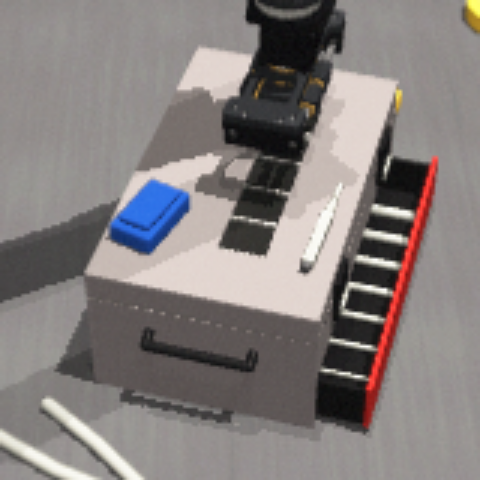

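The drawer is out: its red front is at about (405,290) in the crop. The block and punch are where they were. I lift straight up slowly, wait, and look again.

Call:
send_rows:
  rows:
    - {"hand": 0, "x": 0, "y": 0, "z": 4, "roll": 0}
    - {"hand": 0, "x": 0, "y": 0, "z": 4, "roll": 0}
    - {"hand": 0, "x": 0, "y": 0, "z": 5, "roll": 0}
    - {"hand": 0, "x": 0, "y": 0, "z": 20, "roll": 0}
    - {"hand": 0, "x": 0, "y": 0, "z": 30, "roll": 0}
    - {"hand": 0, "x": 0, "y": 0, "z": 30, "roll": 0}
    - {"hand": 0, "x": 0, "y": 0, "z": 0, "roll": 0}
    - {"hand": 0, "x": 0, "y": 0, "z": 0, "roll": 0}
    - {"hand": 0, "x": 0, "y": 0, "z": 0, "roll": 0}
    - {"hand": 0, "x": 0, "y": 0, "z": 0, "roll": 0}

```text
time: 7.85
position: [0.5533, 0.1745, 0.3039]
tool_rot: [3.107, -0.463, -0.004]
ft_force: [0.8, -0.0, -0.1]
grip_width: 0.007
grip_force: 0.0
```

Run:
```python
from h import *
cv2.imwrite("pics/s3.png",cv2.resize(get_image("side")[130:290,180:340],None,fx=3,fy=3))
```

```text
(no output)
```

View pics/s3.png

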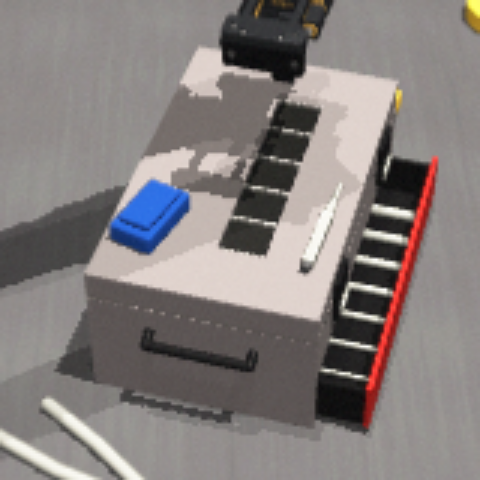

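The drawer is still open with its front at about (405,290). Tile 4, at about (285,145), is flush again. The block (150,215) and punch (320,230) have not moved, and the arm is clear.

```bash
python3 -c "
from bench import *
print(close_job())"
```

```text
the job is handed in; nothing more can be done
None
```

The catch was under tile 4: I pressed it in until the drawer sprang open, let it come back up, and handed the job in at about 8 s with the drawer still open, the arm clear, and the loose items not touched.

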